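Seat and hold a photometer's filter cell for its dark reading

ROBOT

A 6-joint arm with a two-finger parallel gripper is mounted at the origin on a cart in front of the work surface, level with it; the furniture and walls round the work are solid. World frame = base frame: x ahead of the robot, y to its left, z up, the work surface at z = 0. Lengths are in m, angles in rad, forces in N, time in s.
With the tool pointing down it reaches from about 0.25 to 0.775 m from the base axis. Payload 4 kg.
Tool frame: the origin (TCP) lies midway between the tips of the shut fingers; the grasp point (between the pads) lies grip_point_offset behind it (grip_point_offset is the distance from the TCP to the grasp point, in m); z points along the fingers, y is the line along which they close (so a half turn about z gives the same grasp; the last joint's range is limited). The gripper opens to 94 mm and grips with 3 to 60 N. Pads are 16 mm wide; open, the fingers measure 119 mm over their backs; the gripper's body (75 mm by 177 mm) begins 78 mm behind the grasp point.
Start: joints at [-0.103, 0.087, 1.371, -0, 1.684, -0.103], TCP at [0.55, -0, 0.206] pointing down, gripper open.
Joint ranges: [-3.1, 3.1], [-0.76, 2.03], [0.27, 2.55], [-1.08, 4.22], [0.17, 2.65], [-2.57, 2.57]. Speed limits (rad/s): [2.79, 2.79, 3.14, 3.14, 3.14, 3.14].

INTERFACE

Orientations are given as [roll, pitch, yaw] about the fixed x, y, z axes, in that order (R = Rz(yaw) Ry(pitch) Rx(roll)).
In Python, from bench import * gives the robot as it stands. The module is installed in compiled form; this text tells all that it offers.
- The arm moves only by the tool apply_moves, never from a script. Its argument "commands" is a list of rows, each a list of 7 numbers: the turn, a rotation vector about the world's x, y, z in rad, then the shift along the world's x, y, z in m, then the opening in per cent of the stroke, from 0 (shut) to 100 (fully open). In form: [[ax, ay, az, x, y, z, jaw], ...]. A call has exactly 5 rows; each row is the pose to reach, as a shift and turn from the pose commanded when the call began; what a row does not reach only later rows make up. A row lasts 1/10 s, in which the tool goes at most 50 mm and 8.59 degrees, less where a joint would pass 70% of its speed; a pose out of reach is approached as far as the arm can. A call with a gripper value outside its range is refused whole. The fingers move at their own pace and stop on an object; the grip force is fixed at half the most. Time passes only in rows, so rows that repeat a pose let the fingers close, or fill a call up. It gives the time, the measured TCP pose, the force, the opening and the grip force at its end, in the units of the state.
- get_obs(): the state, without advancing time (a new reading comes with each control period).
- snapshot(name): name is "scene" or "side" or "wrist"; returns a dict with "pixels" (420x560x3 uint8, red, green, blue), "vertical_fov" (degrees; the focal length in pixels is half the picture's height over the tangent of half this angle, whatever the lens; pixels are square), "cx", "cy" (the principal point, pixels), "rvec" (rotation vector, rad) and "tvec" (3), from world to camera coordinates, as OpenCV has them. Camera axes: x right, y down, z forward; pixel columns grow to the right and rows downward; lengths in m; the calibration is good to about 2 mm. A picture is of the moment at which its call begins. There is no depth.
- close_job(): hands the job in; it is judged then, once.
Trained networks look in the newest picture that a camera, given by its name, has taken for a name from the list of things; names that differ only in an ending like _2 or _b are one class to them, and where a whole thing is asked for, a point or a joint stands for the part that bears it (a point fixed in the world has none). Each returns a list of dicts, best first, with "score" (0 to 1); they miss things now and then, are a little off and sometimes report something else, mostly with a low value. They report only what shows in the picture. A call takes as long as a camera call.
- masks_of(camera, query): "mask" (420x560 bool, what is visible of it) and "extent" ([left, top, right, bottom] in pixels, round what is visible of it).
- place_of(camera, query): "pixel" ([column, row] in pixels: a listed point, or the origin of a listed thing).
The state is a dict: "time": time; "joint_positions": joint angles; "qvel": joint speeds; "joint_torque": joint torques, N m; "tool_pos": TCP position; "ee_rot": TCP orientation; "wrist_force": force on the tool from outside, world axes, zero at the start; "wrist_torque": the same for the moment, N m; "width": finger opening in m; "finger_force": force on a finger pad.
Only numpy, scipy, OpenCV 4.12 (cv2) and the standard library are available. Lean on these libraries where they do the work, as an engineer would, in place of code of your own. Each camera call takes 0.05 s, during which the arm holds its last target. There are 200 camera calls.

TASK

The filter cell has only been laid on the photometer's turret. First push the red dark slide all the way to its closed end stop at the rear of the instrument (the black dot), so that the detector is dark before the cell goes down; then turn the knurled cell until its hidden keyways drop over the bayonet pins, and push it fully home against the sprung light seal. Finish while still holding the cell pushed home with the gripper (do not let go, the seal would lift it again), and leave the other things on the bench alone.

Things in the scene. Friction and masses are not known exactly. Their poses are not given: they have to be found in the camera images.
- photometer: white bench filter photometer, fixed, 164 x 212 x 70 mm (x, y, z) without its turret; origin at the centre of its underside on the worktop, x to its back (away from the robot), y to its left, z up. Flat top at 70 mm, sloped display console along the front. The turret stands 45 mm left (+y) of the middle, the dark slide 70 mm right (-y).
- seat (a point): centre of the turret's flat seat, in photometer axes at (0, 45, 82) mm. The turret's neck is 54 mm wide and 12 mm high, with a foot 72 mm wide and 3 mm high on the case. From the seat rises a spigot 33.6 mm in diameter and 24 mm high, which guides the cell.
- pin_tops (a point): point on the spigot's axis 15 mm above the seat, level with the tops of three polished bayonet pins: 5 mm round, 120 degrees apart, sticking 4 mm out of the spigot. They are hidden under the cell and stand at an unknown angle about the axis, different each time (this point's yaw does not tell it).
- seal_ring (a joint): travel of the black sprung light-seal ring round the spigot, in m: 0 up (6 mm above the seat), 0.006 pressed flush with the seat. About 3 N starts it down and 7 N presses it flush; let go, it lifts the cell again. If a keyway wall drags on its pin on the way down, easing the turn a few degrees to and fro frees it.
- filter_cell: loose black knurled filter cell with a green window in its top: a collar 50 mm in diameter (51 over the knurling), 32 mm high, about 0.12 kg; origin at the centre of its underside, z up. It slips over the spigot with 1.2 mm clearance all round. It starts riding on the pins, underside 15 mm above the seat, keyways 20 to 100 degrees from the pins; either way of turning works.
- cell_top (a point): centre of the cell's top face, 32 mm above its underside. Inside the skirt are three hidden keyways 120 degrees apart, 9.5 mm wide; they pass the pins over a range of about 12 degrees of turning. The cell then drops 9 mm on to the seal ring by its weight or a light push, and must be pushed 6 mm further down until its underside is on the seat.
- dark_slide (a joint): dark slide along the photometer's +x (to its rear), in m: 0 open (front end, marked with a black-and-white ring), 0.045 closed (rear end stop, marked with a solid black dot). Starts between 0 and 0.012. About 2 N moves it; it stays where it is left.
- slide_grip (a point): top centre of the dark slide's red plastic grip, 16 mm (x) x 14 mm (y), rising 21 mm above the photometer's top; moves with the slide
- spare_cell: spare filter cell with amber glass, lying upside down on the worktop (its three keyways show), 50 mm in diameter; bystander; origin at the centre of its underside, which here looks up
- bench_timer: white digital timer lying on its back, 62 x 66 x 18 mm; bystander; origin under its centre
- petri_a: covered petri dish, 61 mm in diameter, 13 mm high; bystander; origin under its centre
- stain_blue: bottle of bluish liquid with a black cap, 57 mm in diameter, 172 mm high; bystander; origin under its centre
- stain_pink: bottle of pinkish liquid with a black cap, 61 mm in diameter, 149 mm high; bystander; origin under its centre
- slide_box: teal slide box with hinged lid, 95 x 132 x 60 mm; bystander; origin under its centre
- marker: white marker pen with a black cap, 135 mm long, 16 mm thick, lying flat; bystander; origin under its centre

How it is judged:
By the outcome, as a careful person would: the job done as asked, in the order asked, and still so for the second after the job is handed in, while the arm keeps its last pose, push and grip.
It also fails if it takes over 48 s, if anything falls off the work surface, if the arm or the gripper's body presses on something with over 40 N, if the wrist force passes 120 N, or if a joint passes its speed limit or range.

## Working session

There is one attempt and no reset: what is moved stays moved. The work goes in short steps, Python scripts to look and compute and a tool call to move; the robot and the scene stay as the last step left them, time stands still between calls to the robot, and variables do not carry over. Pictures are saved under pics/ and viewed, at most 10 in all, crops included, and the job is handed in when it is done.

Besides the shell and the picture viewer there is one more tool, called after "Request:" by a JSON object that holds its "op" and its "data". apply_moves: Moves the arm, as the interface text tells. Its arguments: {"type":"object","properties":{"commands":{"type":"array"}},"required":["commands"]}

```bash
mkdir -p pics
cat > h.py <<'E'
from bench import *
import numpy as np, cv2
def cam(s):
    f=s["pixels"].shape[0]/2/np.tan(np.radians(s["vertical_fov"])/2)
    K=np.array([[f,0,s["cx"]],[0,f,s["cy"]],[0,0,1.]])
    R=cv2.Rodrigues(np.array(s["rvec"],float))[0]; return K,R,np.array(s["tvec"],float).ravel()
def ray(s,p):
    K,R,t=cam(s); return -R.T@t, R.T@np.linalg.inv(K)@np.array([p[0],p[1],1.])
def atz(s,p,z):
    c,d=ray(s,p); return c+d*(z-c[2])/d[2]
def tri(l):
    A=np.zeros((3,3));b=np.zeros(3)
    for s,p in l:
        c,d=ray(s,p);d=d/np.linalg.norm(d);P=np.eye(3)-np.outer(d,d);A+=P;b+=P@c
    return np.linalg.solve(A,b)
def proj(s,X):
    K,R,t=cam(s);q=K@(R@np.array(X)+t);return q[:2]/q[2]
def save(s,n): cv2.imwrite("pics/"+n,s["pixels"][:,:,::-1])
E
python3 - <<'E'
from h import *
np.set_printoptions(precision=4,suppress=True)
S={}
for c in("scene","side","wrist"):
    S[c]=snapshot(c); save(S[c],c+"0.png")
for q in("cell_top","slide_grip","seat","photometer"):
    l=[]
    for c in S:
        r=place_of(c,q)
        print(q,c,[(np.round(a["pixel"],1),round(a["score"],2)) for a in r[:2]])
        if r: l.append((S[c],r[0]["pixel"]))
    if len(l)>1: print(tri(l),[tri([l[0],x]) for x in l[1:]])
o=get_obs();print(o)
cv2.imwrite("pics/all0.png",cv2.resize(np.hstack([cv2.imread(f"pics/{c}0.png") for c in("scene","side")]),(800,300)))
E
```

```text
cell_top scene [(array([279.6, 214.9]), 0.67), (array([309.6, 235.7]), 0.46)]
cell_top side [(array([283.3, 205.3]), 0.82)]
cell_top wrist [(array([232.9, 297.1]), 0.64)]
[ 0.5146 -0.0761  0.128 ] [array([ 0.5162, -0.0779,  0.1281]), array([ 0.5138, -0.0764,  0.1261])]
slide_grip scene [(array([310.3, 239. ]), 0.54)]
slide_grip side [(array([296.3, 201.3]), 0.53)]
slide_grip wrist [(array([261.7, 372.2]), 0.45)]
[ 0.5353 -0.1886  0.0887] [array([ 0.5364, -0.1895,  0.0887]), array([ 0.5324, -0.1903,  0.0833])]
seat scene [(array([278.7, 228.6]), 0.56), (array([183.8, 208.5]), 0.56)]
seat side [(array([284.2, 219.5]), 0.96)]
seat wrist []
[ 0.513  -0.079   0.0822] [array([ 0.513 , -0.079 ,  0.0822])]
photometer scene [(array([289.4, 254.6]), 0.62)]
photometer side [(array([308.9, 205.3]), 0.72), (array([287.8, 238.8]), 0.67)]
photometer wrist [(array([253.3, 268.6]), 0.64)]
[ 0.4979 -0.1388  0.0543] [array([ 0.4711, -0.1778,  0.0787]), array([ 0.522 , -0.1154, -0.0046])]
{'time': 0.75, 'joint_positions': array([-0.1031,  0.0871,  1.3707,  0.    ,  1.6836, -0.1031]), 'qvel': array([ 0.0012,  0.0018, -0.002 ,  0.001 , -0.0012, -0.0004]), 'joint_torque': array([ -0.0003, -33.9959, -30.2549,   0.0719,   0.0234,   0.    ]), 'tool_pos': array([ 0.55  , -0.    ,  0.2055]), 'ee_rot': array([3.1414, 0.    , 1.5708]), 'wrist_force': array([ 0.4004,  0.5387, -0.2695]), 'wrist_torque': array([ 0.0151, -0.062 ,  0.0063]), 'finger_force': 0.0, 'width': 0.09452956616749925}
```

View pics/scene0.png

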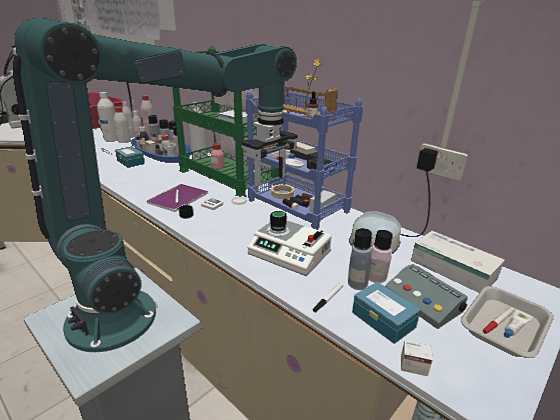

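View pics/wrist0.png

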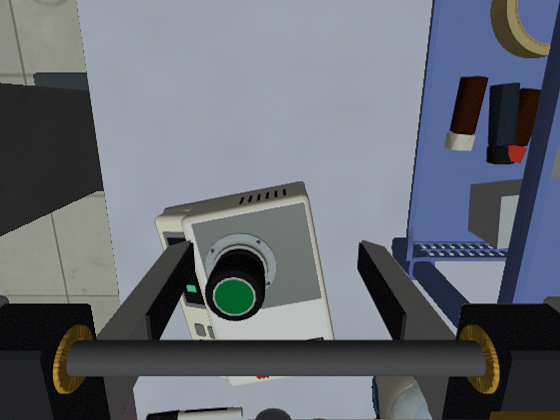

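The scene picture shows the cell at (279,215) and the red slide grip at (311,237). The wrist picture shows the cell at (235,297), with the photometer yawed about +10°. The network estimates agree with both.

Run:
```python
from h import *
import bench
np.set_printoptions(precision=4,suppress=True)
print([x for x in dir(bench) if not x.startswith('_')][:40])
try: print(grip_point_offset)
except Exception as e: print(e)
S={c:snapshot(c) for c in("scene","side","wrist")}
print("yaw", [np.round(atz(S["wrist"],p,.07),4) for p in((305,182),(333,335))])
for q in("stain_blue","stain_pink","marker"):
    for c in("scene","side"):
        r=place_of(c,q)
        if r: print(q,c,r[0]["pixel"],r[0]["score"],atz(S[c],r[0]["pixel"],0.01 if q=="marker" else 0))
```

```text
['IKError', 'close_job', 'get_obs', 'grip_point_offset', 'masks_of', 'place_of', 'snapshot']
0.0188
yaw [array([0.5773, 0.0134, 0.07  ]), array([ 0.6117, -0.1561,  0.07  ])]
stain_blue scene [358.0, 284.4] 0.92 [ 0.5456 -0.3577  0.    ]
stain_blue side [321.5, 211.0] 0.67 [ 0.5373 -0.3518  0.    ]
stain_pink scene [374.3, 276.6] 0.88 [ 0.6102 -0.3714  0.    ]
stain_pink side [309.1, 204.6] 0.95 [ 0.6004 -0.3749  0.    ]
marker scene [331.7, 302.7] 0.5 [ 0.4207 -0.3572  0.01  ]
marker side [346.3, 220.3] 0.45 [ 0.4245 -0.3142  0.01  ]
```

View pics/side0.png

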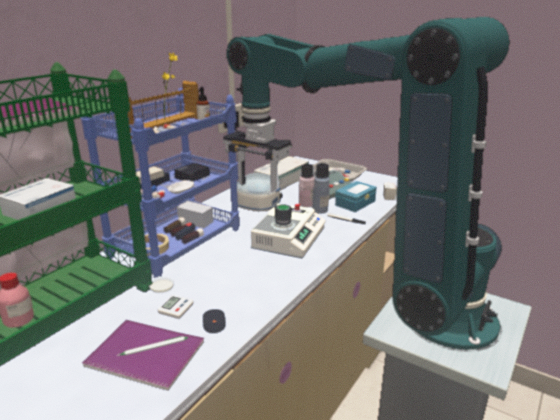

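Request:
{"op": "apply_moves", "data": {"commands": [[0,0,0.1,-0.003,-0.045,0,60],[0,0,0.2,-0.007,-0.09,0,60],[0,0,0.2,-0.011,-0.14,0,60],[0,0,0.2,-0.015,-0.19,0,60],[0,0,0.2,-0.015,-0.19,0,60]]}}

```text
time: 1.7
tool_pos: [0.5339, -0.1957, 0.2049]
ee_rot: [-3.14, 0.002, 1.763]
wrist_force: [0.2, -0.0, -0.3]
width: 0.0583
finger_force: 0.0
```

Run:
```python
from h import *
np.set_printoptions(precision=4,suppress=True)
S={c:snapshot(c) for c in("scene","side","wrist")}
o=get_obs();print(o["tool_pos"],o["ee_rot"],o["width"],o["time"])
for q,z in(("slide_grip",.091),("cell_top",.129)):
    l=[]
    for c in S:
        r=place_of(c,q)
        if r: l.append((S[c],r[0]["pixel"])); print(q,c,r[0]["pixel"],r[0]["score"],atz(S[c],r[0]["pixel"],z))
    if len(l)>1: print(tri(l))
save(S["wrist"],"wrist1.png")
for X in((.534,-.19,.091),(.5135,-.077,.129)): print(proj(S["wrist"],X))
```

```text
[ 0.535  -0.1898  0.2054] [ 3.1414 -0.0009  1.7702] 0.056499523539320404 1.85
slide_grip scene [309.4, 235.3] 0.54 [ 0.5345 -0.1826  0.091 ]
slide_grip side [297.9, 202.6] 0.42 [ 0.5368 -0.1918  0.091 ]
slide_grip wrist [277.4, 194.6] 0.97 [ 0.5345 -0.1841  0.091 ]
[ 0.5331 -0.1842  0.0935]
cell_top scene [277.5, 214.3] 0.68 [ 0.5104 -0.0735  0.129 ]
cell_top side [174.2, 306.4] 0.19 [0.432 0.443 0.129]
cell_top wrist [277.7, 48.0] 0.92 [ 0.5121 -0.0723  0.129 ]
[ 0.6247  0.0864 -0.0615]
[275.6044 200.788 ]
[278.379   55.6253]
```

View pics/wrist1.png

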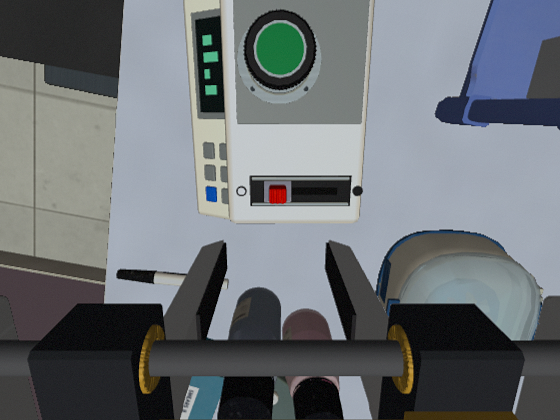

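Wrist view: the red grip is at (277,195), the black dot at (357,191) on the rear side, and the cell at (279,48). The instrument is aligned with the jaw axis. Next I lower around the grip.

Request:
{"op": "apply_moves", "data": {"commands": [[0,0,0,0,0.005,-0.03,42],[0,0,0,0,0.005,-0.07,42],[0,0,0,0,0.005,-0.105,42],[0,0,0,0,0.005,-0.129,42],[0,0,0,0,0.005,-0.129,42]]}}

```text
time: 2.65
tool_pos: [0.5332, -0.1834, 0.073]
ee_rot: [-3.137, -0.004, 1.772]
wrist_force: [-0.0, 0.5, 0.2]
width: 0.0392
finger_force: 0.0
```

Request:
{"op": "apply_moves", "data": {"commands": [[0,0,0,0,0,0,5],[0,0,0,0,0,0,5],[0,0,0,0,0,0,5],[0,0,0,0,0,0,5],[0,0,0,0,0,0,5]]}}

```text
time: 3.15
tool_pos: [0.5357, -0.1853, 0.0781]
ee_rot: [3.14, 0.001, 1.771]
wrist_force: [-0.5, -0.1, 4.2]
width: 0.0154
finger_force: 30.0
```

Request:
{"op": "apply_moves", "data": {"commands": [[0,0,0,0.008,0.0016,0,5],[0,0,0,0.016,0.0032,0,5],[0,0,0,0.024,0.0048,0,5],[0,0,0,0.03,0.006,0,5],[0,0,0,0.03,0.006,0,5]]}}

```text
time: 3.65
tool_pos: [0.5666, -0.1791, 0.0781]
ee_rot: [3.139, 0.001, 1.771]
wrist_force: [0.5, 1.2, 5.1]
width: 0.0162
finger_force: 30.0
```

Request:
{"op": "apply_moves", "data": {"commands": [[0,0,0,0.004,0.0008,0,5],[0,0,0,0.008,0.0016,0,5],[0,0,0,0.011,0.0022,0,5],[0,0,0,0.011,0.0022,0,5],[0,0,0,0.011,0.0022,0,5]]}}

```text
time: 4.15
tool_pos: [0.577, -0.177, 0.0781]
ee_rot: [3.139, 0.001, 1.771]
wrist_force: [-0.6, -0.0, 4.8]
width: 0.0156
finger_force: 30.0
```

Request:
{"op": "apply_moves", "data": {"commands": [[0,0,0,0.002,0.0004,0,5],[0,0,0,0.004,0.0008,0,5],[0,0,0,0.005,0.001,0,5],[0,0,0,0.005,0.001,0,5],[0,0,0,0.005,0.001,0,5]]}}

```text
time: 4.65
tool_pos: [0.5784, -0.1767, 0.078]
ee_rot: [-3.136, 0.0, 1.77]
wrist_force: [-9.6, -0.1, 10.8]
width: 0.0156
finger_force: 30.0
```

Run:
```python
from h import *
s=snapshot("wrist");print(get_obs())
im=s["pixels"][100:340,160:460,::-1];cv2.imwrite("pics/w2.png",cv2.resize(im,(600,480)))
```

```text
{'time': 4.7, 'joint_positions': array([-0.38812977,  0.26773427,  1.41710725, -0.00354903,  1.46130703,
       -0.58710314]), 'qvel': array([-0.00080516, -0.00298464,  0.00138029, -0.00180072, -0.00122994,
       -0.00035857]), 'joint_torque': array([ 1.99373603e+00, -3.47833872e+01, -2.82621557e+01,  1.40913930e+00,
       -2.77021475e+00,  6.43070962e-03]), 'tool_pos': array([ 0.57843244, -0.17669193,  0.07805204]), 'ee_rot': array([-3.13584585e+00,  4.11427255e-04,  1.77016672e+00]), 'wrist_force': array([-9.0732057 , -1.12451833,  9.20116552]), 'wrist_torque': array([-0.05009626,  1.70443395, -0.00772908]), 'finger_force': 30.00748872756958, 'width': 0.01540327880871478}
```

View pics/w2.png

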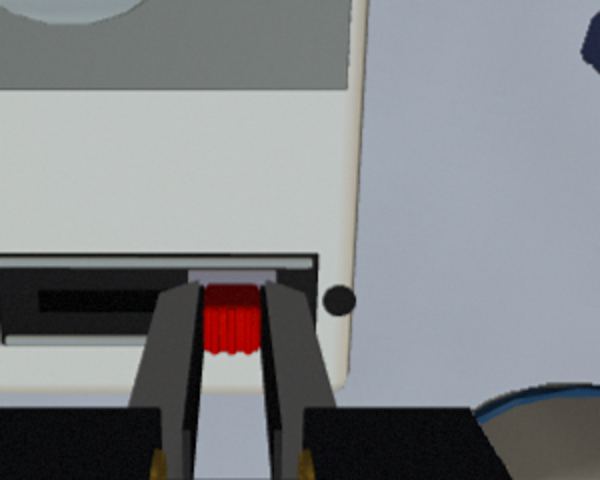

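Request:
{"op": "apply_moves", "data": {"commands": [[0,0,0,-0.003,-0.0006,0,30],[0,0,0,-0.003,-0.0006,0.004,30],[0,0,0,-0.003,-0.0006,0.004,5],[0,0,0,-0.003,-0.0006,0.004,5],[0,0,0,-0.003,-0.0006,0.004,5]]}}

```text
time: 5.2
tool_pos: [0.5782, -0.1764, 0.0804]
ee_rot: [3.141, 0.0, 1.771]
wrist_force: [0.3, 0.1, 0.5]
width: 0.0157
finger_force: 30.0
```

Request:
{"op": "apply_moves", "data": {"commands": [[0,0,0,0.001,0,0,5],[0,0,0,0.003,0.0006,0,5],[0,0,0,0.005,0.001,0,5],[0,0,0,0.005,0.001,0,5],[0,0,0,0.005,0.001,0,5]]}}

```text
time: 5.7
tool_pos: [0.5784, -0.1763, 0.0803]
ee_rot: [-3.131, -0.001, 1.77]
wrist_force: [-12.9, -1.5, 6.3]
width: 0.0156
finger_force: 30.0
```

Request:
{"op": "apply_moves", "data": {"commands": [[0,0,0,-0.003,0,0,35],[0,0,0,-0.003,0,0,35],[0,0,0,-0.003,0,0.03,35],[0,0,0,-0.003,0,0.08,60],[0,0,0,-0.003,0,0.125,80]]}}

```text
time: 6.2
tool_pos: [0.5803, -0.175, 0.2065]
ee_rot: [3.141, -0.001, 1.771]
wrist_force: [0.3, 0.9, -0.4]
width: 0.0456
finger_force: 0.0
```

Request:
{"op": "apply_moves", "data": {"commands": [[0,0,0,-0.02,0.02,0,90],[0,0,0,-0.04,0.05,0,90],[0,0,0,-0.067,0.06,0,90],[0,0,0,-0.067,0.06,0,90],[0,0,0,-0.067,0.06,0,90]]}}

```text
time: 6.7
tool_pos: [0.5136, -0.1152, 0.2059]
ee_rot: [3.14, 0.001, 1.771]
wrist_force: [-0.4, -0.0, 0.1]
width: 0.0835
finger_force: 0.0
```

Run:
```python
from h import *
np.set_printoptions(precision=4,suppress=True)
S={c:snapshot(c) for c in("scene","side","wrist")}
o=get_obs();print(o["tool_pos"],o["ee_rot"],o["width"],o["time"])
for q,z in(("slide_grip",.091),("cell_top",.129)):
    l=[]
    for c in S:
        r=place_of(c,q)
        if r: print(q,c,r[0]["pixel"],r[0]["score"],atz(S[c],r[0]["pixel"],z))
save(S["wrist"],"wrist3.png")
```

```text
[ 0.514  -0.1159  0.2054] [3.141  0.0002 1.7705] 0.08452801387790898 6.85
slide_grip scene [317.3, 230.4] 0.52 [ 0.574  -0.1811  0.091 ]
slide_grip wrist [329.7, 273.4] 0.69 [ 0.5784 -0.1754  0.091 ]
cell_top scene [278.4, 213.1] 0.67 [ 0.5181 -0.07    0.129 ]
cell_top side [282.4, 206.9] 0.57 [ 0.5136 -0.0678  0.129 ]
cell_top wrist [284.6, 161.3] 0.74 [ 0.5119 -0.0731  0.129 ]
```

View pics/wrist3.png

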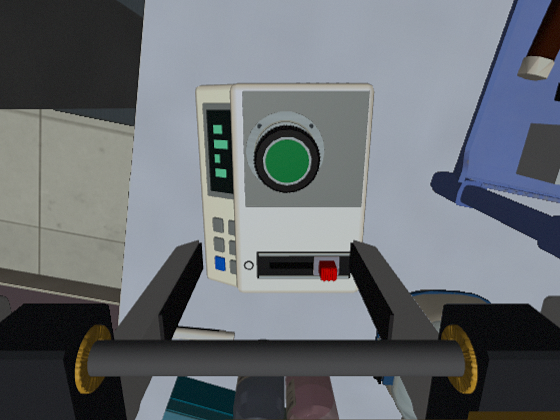

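The slide grip, at (328,270), sits at the black-dot end, so the slide is closed. The cell is at (287,159). Next I lower over the cell.

Request:
{"op": "apply_moves", "data": {"commands": [[0,0,0,-0.001,0.0435,0,98],[0,0,0,-0.001,0.0435,0,98],[0,0,0,-0.001,0.0435,-0.04,98],[0,0,0,-0.001,0.0435,-0.08,98],[0,0,0,-0.001,0.0435,-0.1025,98]]}}

```text
time: 7.65
tool_pos: [0.5104, -0.0718, 0.0996]
ee_rot: [-3.138, -0.001, 1.771]
wrist_force: [-0.7, 0.7, 0.1]
width: 0.0921
finger_force: 0.0
```

Request:
{"op": "apply_moves", "data": {"commands": [[0,0,0,0,0,0,60],[0,0,0,0,0,0,40],[0,0,0,0,0,0,40],[0,0,0,0,0,0,40],[0,0,0,0,0,0,40]]}}

```text
time: 8.15
tool_pos: [0.513, -0.0722, 0.1046]
ee_rot: [3.139, 0.001, 1.771]
wrist_force: [-0.5, 0.2, -0.6]
width: 0.0552
finger_force: 0.0
```

Run:
```python
from h import *
s=snapshot("wrist");o=get_obs();print(o["tool_pos"],o["wrist_force"],o["wrist_torque"],o["width"],o["finger_force"],o["joint_positions"])
print(place_of("wrist","cell_top")[0]["pixel"])
```

```text
[ 0.51280228 -0.07210616  0.10429055] [ 1.12646028  0.54545316 -0.15387455] [ 0.11431672 -0.24179191 -0.00476084] 0.051848662088449265 0.43853388053321396 [-2.49267412e-01  5.64581878e-02  1.60586585e+00  7.93092729e-05
  1.47669838e+00 -4.49295016e-01]
[276.1, 276.0]
```

Request:
{"op": "apply_moves", "data": {"commands": [[0,0,0,0,0,0,40],[0,0,0,0,0,0,40],[0,0,0,0,0,0,40],[0,0,0,0,0,-0.001,40],[0,0,0,0,0,-0.002,40]]}}

```text
time: 8.75
tool_pos: [0.5128, -0.0721, 0.1037]
ee_rot: [3.139, 0.001, 1.771]
wrist_force: [-2.6, 1.0, 15.4]
width: 0.0493
finger_force: 30.0
```

Request:
{"op": "apply_moves", "data": {"commands": [[0,0,0,0,0,0,40],[0,0,0,0,0,-0.001,40],[0,0,0,0,0,-0.001,40],[0,0,0,0,0,-0.001,40],[0,0,0,0,0,-0.001,40]]}}

```text
time: 9.25
tool_pos: [0.5128, -0.0722, 0.1037]
ee_rot: [3.139, 0.002, 1.771]
wrist_force: [-3.3, 0.5, 15.1]
width: 0.0494
finger_force: 30.0
```

Request:
{"op": "apply_moves", "data": {"commands": [[0,0,0,0,0,0.002,40],[0,0,-0.08,0,0,0.002,40],[0,0,-0.16,0,0,0.002,40],[0,0,-0.24,0,0,0.002,40],[0,0,-0.32,0,0,0.002,40]]}}

```text
time: 9.75
tool_pos: [0.5133, -0.072, 0.1039]
ee_rot: [3.138, 0.0, 1.448]
wrist_force: [0.6, 0.5, 8.3]
width: 0.0495
finger_force: 30.0
```

Request:
{"op": "apply_moves", "data": {"commands": [[0,0,-0.08,0,0,0,40],[0,0,-0.16,0,0,0,40],[0,0,-0.24,0,0,0,40],[0,0,-0.32,0,0,0,40],[0,0,-0.32,0,0,0,40]]}}

```text
time: 10.25
tool_pos: [0.5133, -0.0722, 0.1039]
ee_rot: [3.138, -0.001, 1.129]
wrist_force: [-0.6, -0.4, 8.1]
width: 0.0498
finger_force: 30.0
```

Request:
{"op": "apply_moves", "data": {"commands": [[0,0,-0.08,0,0,0,40],[0,0,-0.16,0,0,0,40],[0,0,-0.24,0,0,0,40],[0,0,-0.32,0,0,0,40],[0,0,-0.32,0,0,0,40]]}}

```text
time: 10.75
tool_pos: [0.5133, -0.0722, 0.1039]
ee_rot: [3.138, -0.002, 0.809]
wrist_force: [-0.9, 0.3, 7.6]
width: 0.0498
finger_force: 30.0
```

Request:
{"op": "apply_moves", "data": {"commands": [[0,0,-0.08,0,0,0,40],[0,0,-0.16,0,0,0,40],[0,0,-0.24,0,0,0,40],[0,0,-0.32,0,0,0,40],[0,0,-0.32,0,0,0,40]]}}

```text
time: 11.25
tool_pos: [0.5132, -0.0721, 0.1038]
ee_rot: [3.139, -0.003, 0.489]
wrist_force: [1.3, -0.3, 8.4]
width: 0.0494
finger_force: 30.0
```

Request:
{"op": "apply_moves", "data": {"commands": [[0,0,-0.08,0,0,0,40],[0,0,-0.16,0,0,0,40],[0,0,-0.24,0,0,0,40],[0,0,-0.32,0,0,0,40],[0,0,-0.32,0,0,0,40]]}}

```text
time: 11.75
tool_pos: [0.5131, -0.072, 0.1017]
ee_rot: [3.141, -0.002, 0.171]
wrist_force: [4.8, 0.2, -0.6]
width: 0.0495
finger_force: 30.0
```

Request:
{"op": "apply_moves", "data": {"commands": [[0,0,0,0,0,-0.0015,40],[0,0,0,0,0,-0.003,40],[0,0,0,0,0,-0.0045,40],[0,0,0,0,0,-0.006,40],[0,0,0,0,0,-0.006,40]]}}

```text
time: 12.25
tool_pos: [0.5131, -0.0721, 0.0964]
ee_rot: [3.141, -0.003, 0.171]
wrist_force: [5.6, -1.3, 2.2]
width: 0.0496
finger_force: 30.0
```

Request:
{"op": "apply_moves", "data": {"commands": [[0,0,0,0,0,-0.0015,40],[0,0,0,0,0,-0.003,40],[0,0,0,0,0,-0.0045,40],[0,0,0,0,0,-0.006,40],[0,0,0,0,0,-0.006,40]]}}

```text
time: 12.75
tool_pos: [0.5132, -0.0722, 0.0913]
ee_rot: [3.14, -0.003, 0.171]
wrist_force: [5.8, -1.1, 4.7]
width: 0.0493
finger_force: 30.0
```

Request:
{"op": "apply_moves", "data": {"commands": [[0,0,0,0,0,-0.0015,40],[0,0,0,0,0,-0.003,40],[0,0,0,0,0,-0.004,40],[0,0,0,0,0,-0.004,40],[0,0,0,0,0,-0.004,40]]}}

```text
time: 13.25
tool_pos: [0.5133, -0.0722, 0.0893]
ee_rot: [3.14, -0.004, 0.171]
wrist_force: [0.9, 0.8, 13.2]
width: 0.0496
finger_force: 30.0
```

Request:
{"op": "apply_moves", "data": {"commands": [[0,0,0.04,0,0,-0.001,40],[0,0,-0.04,0,0,-0.002,40],[0,0,0.03,0,0,-0.002,40],[0,0,0,0,0,-0.002,40],[0,0,0,0,0,-0.002,40]]}}

```text
time: 13.75
tool_pos: [0.5137, -0.0723, 0.0893]
ee_rot: [3.139, -0.005, 0.171]
wrist_force: [-1.7, 1.0, 19.9]
width: 0.0497
finger_force: 30.0
```

Run:
```python
from h import *
S={c:snapshot(c) for c in("scene","side","wrist")}
o=get_obs();print(o["tool_pos"],o["wrist_force"],o["width"],o["time"])
a=S["side"]["pixels"][170:270,225:345,::-1];b=S["scene"]["pixels"][190:290,230:350,::-1]
cv2.imwrite("pics/f.png",np.hstack([cv2.resize(x,(400,333),interpolation=cv2.INTER_CUBIC) for x in(a,b)]))
save(S["wrist"],"f2.png")
```

```text
[ 0.51368008 -0.0723355   0.08926924] [-1.0323671   0.08974221 19.52326667] 0.04974111943099423 13.9
```

View pics/f.png

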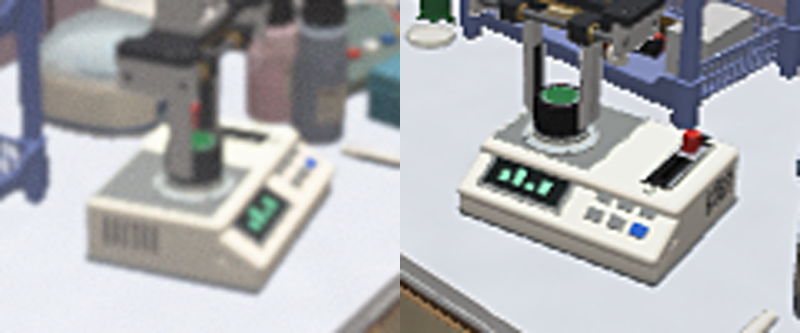

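View pics/f2.png

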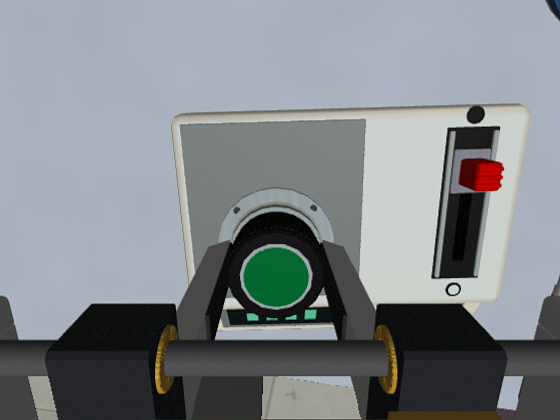

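Request:
{"op": "apply_moves", "data": {"commands": [[0,0,0.06,0,0,0,40],[0,0,-0.02,0,0,0,40],[0,0,-0.06,0,0,0,40],[0,0,0.02,0,0,0,40],[0,0,0.02,0,0,0,40]]}}

```text
time: 14.4
tool_pos: [0.5139, -0.0724, 0.0893]
ee_rot: [3.139, -0.006, 0.192]
wrist_force: [-0.0, 0.5, 20.0]
width: 0.0494
finger_force: 30.0
```

The cell is firmly home: z stays the same through the easing, side force is near zero, and the push is 20 N. The slide is still at the dot.

```bash
python3 -c "
from bench import *
print(close_job())"
```

```text
the job is handed in; nothing more can be done
None
```

The dark slide is closed against its rear stop and the cell is turned on to its pins and pushed down to a hard stop, still gripped at about 20 N. The job is handed in at about 14 s, but the judge returned no verdict.

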